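# Fetch the scored loaf from the bread case

## Robot

A 6-joint arm with a two-finger parallel gripper is mounted at the origin on the work surface. World frame = base frame: x ahead of the robot, y to its left, z up, the work surface at z = 0. Lengths are in m, angles in rad, forces in N, time in s.
With the tool pointing down it reaches from about 0.325 to 0.775 m from the base axis. Payload 5.5 kg.
Tool frame: the origin (TCP) lies midway between the tips of the shut fingers; the grasp point (between the pads) lies 19 mm behind it; z points along the fingers, y is the direction in which the jaws open and shut (so a half turn about z gives the same grasp; the last joint's range is limited). The gripper opens to 88 mm and grips with 3 to 60 N. Pads are 20 mm wide; open, the fingers measure 115 mm over their backs; the gripper's body (75 mm by 178 mm) begins 61 mm behind the grasp point.
Start: joints at [-1.188, 0.091, 1.231, -0, 1.82, -0.057], TCP at [0.255, -0.543, 0.223] pointing down, gripper open.
Joint ranges: [-2.87, 2.87], [-0.86, 2.18], [0.17, 2.46], [-1.51, 4.65], [0.06, 2.69], [-2.65, 2.65]. Speed limits (rad/s): [2.57, 2.57, 3.01, 3.14, 3.14, 3.14].

## Interface

Orientations are given as a unit quaternion [x, y, z, w].
In Python, from station import r gives the robot as it stands. Calls block until the motion is done:
- r.movep(position, orientation): joint-space move of the TCP to a pose.
- r.line_to(position, rotation=None, vel=0.15, stop_force=None): straight line of the TCP; rotation=None keeps the orientation; vel is the mean speed in m/s. With stop_force (N) it stops when the force on the tool has changed by that much, and returns True; else False.
- r.set_joints(angles): joint-space move.
- r.set_gripper(opening): finger opening in m; the grip force is fixed at half the most; returns when the fingers have stopped.
- r.dwell(seconds).
- r.inverse_kinematics(position, orientation): joint angles nearest the present ones, or None.
- r.observe(): the state.
- r.grab_frame(name): name is "side" or "top" or "wrist"; returns (picture, depth): 384x512x3 uint8, red, green, blue; 384x512 float32, m along the optical axis (not along the pixel's ray), 0 where there is no reading.
- r.camera_info(name): a dict with "intrinsics" (3x3 intrinsics, pixels), "R" (3x3) and "t" (3): a world point X has camera coordinates R X + t. Camera axes: x right, y down, z forward; pixel columns grow to the right and rows downward; lengths in m; the calibration is good to about 2 mm. The wrist camera is an equidistant fisheye: a pixel r from the principal point sees the ray r / f radians off the axis. A picture is of the moment at which its call begins: read the wrist's pose just before it. camera_info takes no time and is no camera call; for the wrist camera it gives the pose at the moment of the call.
A pose or a line that the arm cannot do raises r.MotionError and nothing moves.
- r.job_done(): hands the job in, once; it reports no verdict.
The state is a dict: "time": time; "joint_pos": joint angles; "dq": joint speeds; "joint_torque": joint torques, N m; "tcp_pos": TCP position; "eef_rot": TCP orientation; "wrist_force": force on the tool from outside, world axes, zero at the start; "ft_torque": the same for the moment, N m; "width": finger opening in m.
Only numpy, scipy, OpenCV 4.12 (cv2) and the standard library are available. Lean on these libraries where they do the work, as an engineer would, in place of code of your own. Each camera call takes 0.05 s, during which the arm holds its last target.

## Task

Serve the long scored loaf from the bread case: first move the jam jar and the butter crock off the case's lid and stand both on the marble slab, then swing the lid up until it leans open by itself, and lay the loaf right way up in the middle of the round wooden board. Then lower the lid shut without letting it slam, and put the jar and the crock back on the lid, each in the place where it stood before. Keep the jar and the crock upright throughout, and leave the round roll where it lies in the case.

Things in the scene. Friction and masses are not known exactly. Their poses are not given: they have to be found in the camera images.
- case: Bread case, fixed: open wooden box 150 x 320 x 85 mm (x, y, z), walls and floor 8 mm thick, lined with pale paper, under a clear lid with a dark wooden frame. Origin: centre of the underside. Its x axis points from the front (the side with the lid's grip) to the hinge side, y along the hinge. The hinge line is parallel to y at x = +75 mm, z = 85 mm. The closed lid's top is at z = 93 mm.
- lid (a joint): Angle of the clear lid (153 x 320 x 8 mm, 250 g) in rad: 0 shut, grows as the front edge is raised; upright at about 1.57, stop at 1.8. Gravity shuts it from below upright; past upright it falls back on its stop and stays open.
- lid_grip (a point): Centre of the lid's grip: a dark wooden bar 16 mm in diameter and 26 mm long, parallel to the hinge, held on a 12 mm wide neck 30 mm in front of the middle of the lid's front edge. It is 183 mm from the hinge line and, with the lid shut, 89 mm above the table, in free space all round. Pinched on its two flat ends from above it pivots between the fingers as the lid swings.
- jar: Jam jar, amber glass with a flat metal cap, 56 mm in diameter, 85 mm tall, about 0.3 kg, standing on one end of the lid. Origin: centre of its underside; z up.
- crock: Butter crock, white ceramic, squat, 62 mm in diameter with straight sides from 8 to 46 mm height, small knob on top, 71 mm tall in all, about 0.28 kg, standing on the other end of the lid. Origin: centre of its underside; z up.
- loaf: Long loaf, stiff brown crust with three pale slashes on top, 110 x 52 x 44 mm (x, y, z), rounded edges, about 0.14 kg, lying on the floor of the case (8 mm above the table), lengthwise about along the case's x axis, in one half of the case. Origin: centre of its underside; x lengthwise, z up.
- roll: Round bread roll, 64 mm in diameter, 37 mm tall, in the other half of the case; it stays there. Origin: centre of its underside.
- board: Round dark wooden serving board, fixed on the table, 150 mm in diameter, 12 mm thick. Origin: centre of its underside; its top is 12 mm above.
- slab: Marble slab, fixed on the table, 180 x 120 x 12 mm (x, y, z), the side area for what is cleared away. Origin: centre of its underside; its top is 12 mm above.

How it is judged:
By the outcome, as a careful person would: the job done as asked, in the order asked, and still so for the second after the job is handed in, with the robot touching nothing.
It also fails if it takes over 141 s, if anything falls off the work surface, if the arm or the gripper's body presses on something with over 40 N, if the wrist force passes 120 N, or if a joint passes its speed limit or range.

## Working session

There is one attempt and no reset: what is moved stays moved. The work goes in short steps, each a Python script; the robot and the scene stay as the last script left them, time stands still between calls to the robot, and variables do not carry over. Pictures are saved under pics/ and viewed, and the job is handed in when it is done.

```bash
ls; mkdir -p pics; python3 - <<'E'
from station import r
import cv2,numpy as np
for n in("side","top","wrist"):
    ci=r.camera_info(n); p,d=r.grab_frame(n)
    cv2.imwrite(f"pics/{n}0.png",p[:,:,::-1]); np.save(f"pics/{n}0_d.npy",d)
    print(n,np.round(ci["intrinsics"],1).tolist(),np.round(ci["R"],3).tolist(),np.round(ci["t"],3).tolist())
print(r.observe())
E
```

```text
pics
side [[453.6, 0.0, 253.3], [0.0, 453.6, 183.9], [0.0, 0.0, 1.0]] [[-0.849, -0.528, -0.001], [-0.272, 0.439, -0.857], [0.453, -0.727, -0.516]] [0.475, 0.217, 0.882]
top [[467.9, 0.0, 255.3], [0.0, 467.9, 192.0], [0.0, 0.0, 1.0]] [[0.009, -1.0, -0.004], [-0.992, -0.008, -0.127], [0.127, 0.005, -0.992]] [0.009, 0.56, 1.333]
wrist [[297.3, 0.0, 250.1], [0.0, 297.3, 188.5], [0.0, 0.0, 1.0]] [[0.427, -0.904, -0.002], [-0.871, -0.412, 0.266], [-0.242, -0.112, -0.964]] [-0.597, -0.033, 0.39]
{'time': 0.15, 'joint_pos': array([-1.18768281e+00,  9.17125944e-02,  1.23161236e+00,  4.02737019e-05,
        1.81980714e+00, -5.67046017e-02]), 'dq': array([ 0.00100966, -0.00222583, -0.00362444,  0.00045457,  0.00080487,
       -0.00031613]), 'joint_torque': array([ 1.45689384e-03, -4.47043920e+01, -4.06907845e+01,  6.98594260e-02,
        2.73652427e-02, -1.13805822e-04]), 'tcp_pos': array([ 0.25538816, -0.54268261,  0.22174891]), 'eef_rot': array([ 9.75915923e-01,  2.18145635e-01, -1.05804282e-04, -7.62661285e-04]), 'wrist_force': array([0.78535177, 0.11441408, 0.09733249]), 'ft_torque': array([-0.01888197, -0.06432049, -0.00673023]), 'width': 0.08774338569358966}
```

View pics/side0.png

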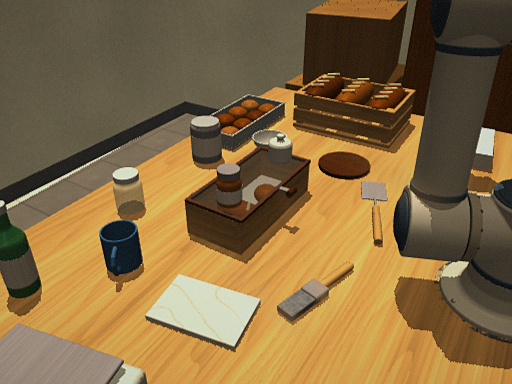

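View pics/top0.png

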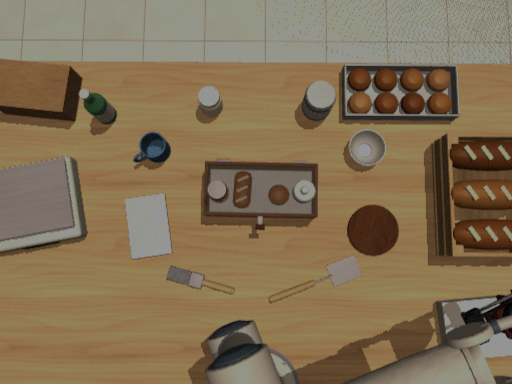

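View pics/wrist0.png

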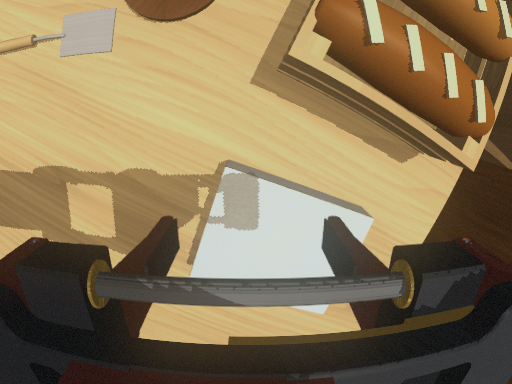

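The side view shows the case with the jar at (229,186), the crock at (280,150), the slab at (203,310) and the board at (344,165). In the top view the slab is at (148,226), the case around (261,190), the grip at (260,222), the loaf at (242,189) and the board at (373,230). I'll enlarge both next.

```bash
cat > h.py <<'E'
import numpy as np,cv2
from station import r
from scipy.spatial.transform import Rotation as Ro
def px2w(ci,u,v,d=None,z=None):
    K=np.array(ci["intrinsics"]);R=np.array(ci["R"]);t=np.array(ci["t"])
    ray=R.T@np.linalg.inv(K)@np.array([u,v,1.]);c=-R.T@t
    return c+ray*d if d is not None else c+ray*(z-c[2])/ray[2]
def w2px(ci,X):
    p=np.array(ci["R"])@np.array(X)+np.array(ci["t"]);p=np.array(ci["intrinsics"])@p
    return p[:2]/p[2]
def tri(c1,p1,c2,p2):
    A=[];b=[];
    M=np.zeros((3,3));q=np.zeros(3)
    for ci,p in((c1,p1),(c2,p2)):
        R=np.array(ci["R"]);c=-R.T@np.array(ci["t"]);d=px2w(ci,*p,d=1)-c;d/=np.linalg.norm(d)
        P=np.eye(3)-np.outer(d,d);M+=P;q+=P@c
    return np.linalg.solve(M,q)
E
python3 - <<'E'
import cv2
a=cv2.imread("pics/top0.png");cv2.imwrite("pics/t0c.png",cv2.resize(a[150:250,190:330],None,fx=5.6,fy=5.6,interpolation=cv2.INTER_CUBIC))
cv2.imwrite("pics/t0d.png",cv2.resize(a[185:285,110:210],None,fx=5,fy=5,interpolation=cv2.INTER_CUBIC))
a=cv2.imread("pics/side0.png");cv2.imwrite("pics/s0c.png",cv2.resize(a[120:255,180:380],None,fx=4,fy=4,interpolation=cv2.INTER_CUBIC))
E
```

```text
(no output)
```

View pics/t0c.png

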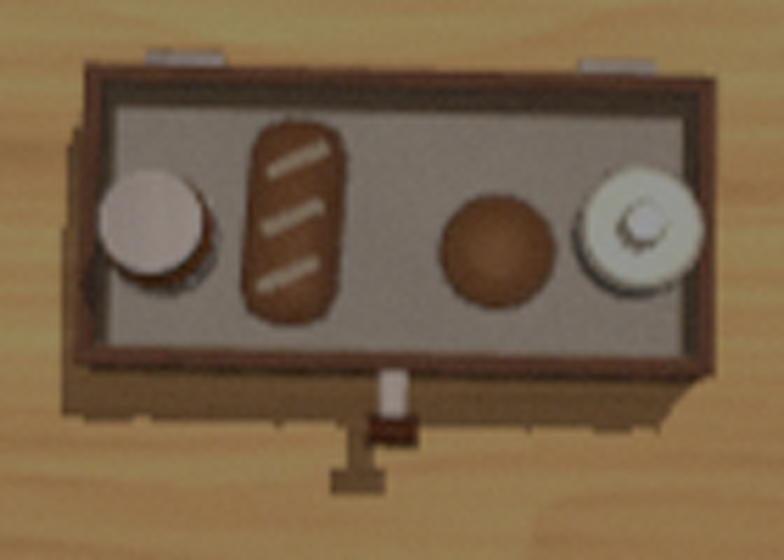

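View pics/s0c.png

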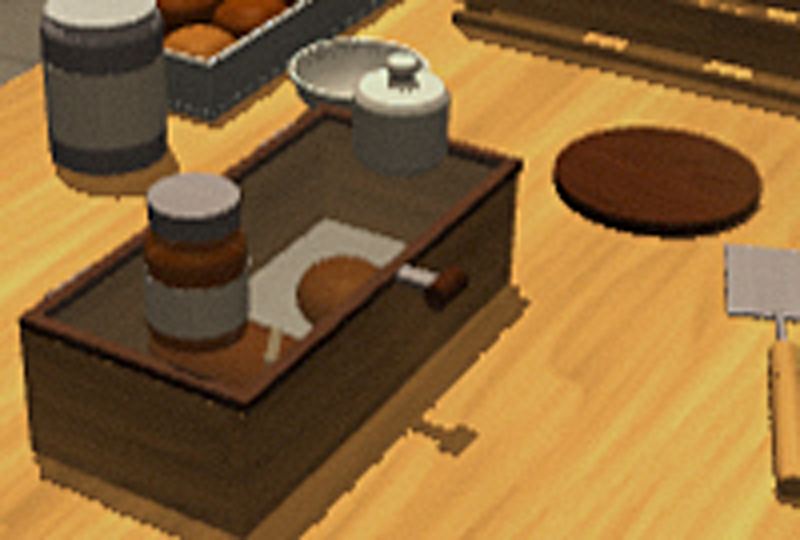

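View pics/t0d.png

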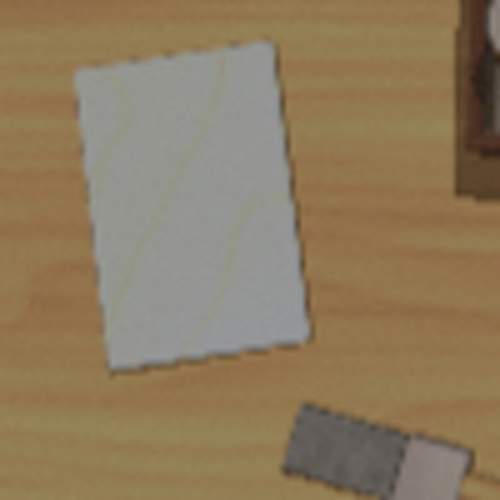

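```bash
python3 - <<'E'
from h import *
T=r.camera_info("top");S=r.camera_info("side")
c=lambda x,y,s,ox,oy:((x+.5)/s-.5+ox,(y+.5)/s-.5+oy)
t=lambda x,y:c(x,y,5.6,190,150); s=lambda x,y:c(x,y,4,180,120); sl=lambda x,y:c(x,y,5,110,185)
np.set_printoptions(precision=4,suppress=True)
dt=np.load("pics/top0_d.npy");ds=np.load("pics/side0_d.npy")
def dep(ci,d,p,k=2):
    u,v=map(lambda q:int(round(q)),p); return px2w(ci,*p,d=np.median(d[v-k:v+k+1,u-k:u+k+1]))
for n,a,b in (("jarcap",t(151,222),s(194,199)),("knob",t(643,222),s(404,62)),("grip",t(393,430),s(446,286)),
  ("cFL",t(78,368),s(248,403)),("cFR",t(713,376),s(521,163)),("cBL",t(88,66),s(25,322))):
    print(n,tri(T,a,S,b),"topdepth",dep(T,dt,a,1),"side",dep(S,ds,b,1))
print("lid corners z.093",[px2w(T,*t(*p),z=.093) for p in((78,368),(713,376),(716,78),(88,66))])
print("crock rim",dep(T,dt,t(610,250),0), px2w(T,*t(641,229),z=.093+.050))
print("loaf depth",dep(T,dt,t(293,222)),"z.052",[px2w(T,*t(*p),z=.035) for p in((293,222),(298,120),(287,325),(246,225),(343,222))])
print("roll",dep(T,dt,t(497,251)),px2w(T,*t(497,251),z=.03))
print("slab",[px2w(T,*sl(*p),z=.012) for p in((76,72),(272,42),(312,340),(110,372))],dep(T,dt,sl(195,205)))
print("board",dep(T,dt,(373,230)),tri(T,(373,230),S,s(658,178)))
g=cv2.cvtColor(cv2.imread("pics/top0.png"),cv2.COLOR_BGR2HSV)
# board by depth
ys,xs=np.mgrid[195:270,335:410];P=np.array([px2w(T,x,y,d=dt[y,x]) for x,y in zip(xs.ravel(),ys.ravel())])
m=(P[:,2]>.006)&(P[:,2]<.02);q=np.c_[xs.ravel(),ys.ravel()][m]
print(m.sum(),cv2.minEnclosingCircle(q.astype(np.float32)),q.mean(0),P[m].mean(0),P[m].min(0),P[m].max(0))
E
```

```text
jarcap [0.5496 0.1152 0.1738] topdepth [0.5489 0.1149 0.1742] side [0.5463 0.1209 0.1776]
knob [ 0.5525 -0.1176  0.1605] topdepth [ 0.5524 -0.1173  0.1625] side [ 0.55   -0.1138  0.1626]
grip [0.457  0.     0.0891] topdepth [0.4567 0.     0.0944] side [0.4528 0.0087 0.0951]
cFL [0.4878 0.158  0.091 ] topdepth [0.4865 0.1575 0.0885] side [0.4895 0.1585 0.0909]
cFR [ 0.4857 -0.1591  0.0888] topdepth [ 0.4918 -0.1703  0.0022] side [ 0.4856 -0.1573  0.0897]
cBL [0.6399 0.156  0.088 ] topdepth [ 0.6571  0.1661 -0.0004] side [0.6372 0.159  0.0907]
lid corners z.093 [array([0.4862, 0.157 , 0.093 ]), array([ 0.4849, -0.1588,  0.093 ]), array([ 0.6354, -0.1614,  0.093 ]), array([0.639 , 0.1554, 0.093 ])]
crock rim [ 0.5407 -0.1029  0.1481] [ 0.5517 -0.1183  0.143 ]
loaf depth [0.5607 0.051  0.0906] z.052 [array([0.5681, 0.0529, 0.035 ]), array([0.6223, 0.0509, 0.035 ]), array([0.514 , 0.0553, 0.035 ]), array([0.5663, 0.0774, 0.035 ]), array([0.5683, 0.0267, 0.035 ])]
roll [ 0.5467 -0.0513  0.0918] [ 0.5543 -0.0541  0.03  ]
slab [array([0.539 , 0.4017, 0.012 ]), array([0.5579, 0.2856, 0.012 ]), array([0.3821, 0.2562, 0.012 ]), array([0.3625, 0.3739, 0.012 ])] [0.4606 0.3281 0.0106]
board [ 0.4534 -0.3343  0.01  ] [ 0.4542 -0.3352  0.0053]
1885 ((366.5430603027344, 236.41851806640625), 44.659156799316406) [373.0875 230.2753] [ 0.4528 -0.3344  0.0105] [ 0.3388 -0.4249  0.006 ] [ 0.555  -0.2244  0.0191]
```

The two views agree within a few mm. Jar at about (0.549, 0.116), crock (0.552, -0.118), grip (0.457, 0.000, 0.089), hinge x about 0.638. I'll fetch the jar, checking reachability of the whole plan first.

```bash
cat >> h.py <<'E'
np.set_printoptions(precision=4,suppress=True)
Q=np.array([1.,0,0,0])
HX,HZ,GR=.638,.085,.183
def gp(th): # grip centre in world x,z
    a=th+.022; return HX-GR*np.cos(a),HZ+GR*np.sin(a)
def st(m=""):
    o=r.observe();print(m,"t",round(o["time"],2),"tcp",o["tcp_pos"],"F",o["wrist_force"],"T",o["ft_torque"],"w",round(o["width"],4));return o
def snap(n,name):
    ci=r.camera_info(n);p,d=r.grab_frame(n);cv2.imwrite(f"pics/{name}.png",p[:,:,::-1]);np.save(f"pics/{name}_d.npy",d);return ci,p,d
JAR=np.array([.549,.116]);CRO=np.array([.552,-.118])
SL=np.array([.4604,.3289]);ax=np.array([.986,.165])
JS=SL+.044*ax;CS=SL-.044*ax
E
python3 - <<'E'
from h import *
for p in([*JAR,.118],[*JAR,.3],[*JS,.037],[*CS,.023],[.568,.053,.018],[.4535,-.334,.022],[*CRO,.104]):
    print(p,r.inverse_kinematics(p,Q))
for th in(0,.5,1,1.5,1.8):
    x,z=gp(th)
    print(th,x,z,r.inverse_kinematics([x,0,z-.014],Q))
st()
o=r.observe();r.line_to([.255,-.543,.3],vel=.25)
r.movep([*JAR,.25],Q);st()
snap("wrist","w1")
E
```

```text
[np.float64(0.549), np.float64(0.116), 0.118] [ 0.1476 -0.0089  1.5183 -0.      1.6322  1.7184]
[np.float64(0.549), np.float64(0.116), 0.3] [ 0.1476  0.0161  1.1703 -0.      1.9552  1.7184]
[np.float64(0.503784), np.float64(0.33616), 0.037] [ 0.5323  0.1488  1.4986 -0.      1.4942  2.103 ]
[np.float64(0.417016), np.float64(0.32164000000000004), 0.023] [ 0.5924 -0.0514  1.731  -0.      1.462   2.1632]
[0.568, 0.053, 0.018] [ 0.0334  0.0701  1.6178 -0.      1.4536  1.6042]
[0.4535, -0.334, 0.022] [-0.6952  0.0479  1.6337 -0.      1.4601  0.8756]
[np.float64(0.552), np.float64(-0.118), 0.104] [-0.2709  0.0048  1.5295 -0.      1.6073  1.2999]
0 0.4550442842138268 0.08902567524385921 [-0.0748 -0.2881  1.8467 -0.      1.583   1.496 ]
0.5 0.47937126574991606 0.17624650497534816 [-0.071  -0.2402  1.6524 -0.      1.7293  1.4998]
1 0.5425360938009416 0.2411270079557582 [-0.0627 -0.0628  1.3781 -0.      1.8263  1.5081]
1.5 0.6290738155096202 0.26778217426883755 [-0.0541  0.1805  1.078  -0.      1.8831  1.5167]
1.8 0.683488316161609 0.26225634852603025 [-0.0498  0.3358  0.9063 -0.      1.8995  1.521 ]
 t 0.15 tcp [ 0.2554 -0.5427  0.2217] F [0.7854 0.1144 0.0973] T [-0.0189 -0.0643 -0.0067] w 0.0877
 t 3.17 tcp [0.5492 0.1153 0.25  ] F [-0.7256 -0.5636 -0.471 ] T [ 0.0185 -0.0021 -0.018 ] w 0.0878
```

View pics/w1.png

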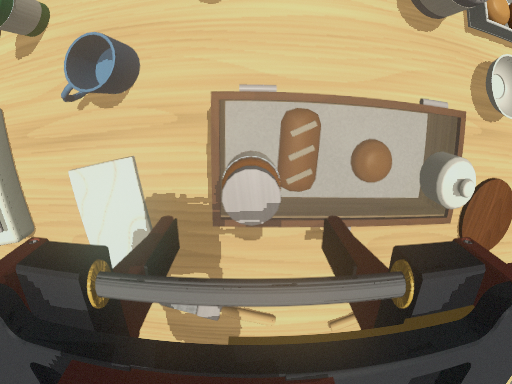

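The wrist view shows the jar cap at (251,195), centred between the fingers. I'll grasp it, move it to the slab, then fetch the crock.

```bash
python3 - <<'E'
from h import *
print(r.line_to([*JAR,.120],vel=.12,stop_force=12));st("down")
r.set_gripper(.04);o=st("grip");np.save("jar_tcp.npy",o["tcp_pos"])
r.line_to([*JAR,.22],vel=.15);st("lift")
snap("side","s1")
r.line_to([*JS,.20],vel=.3)
r.line_to([*JS,.060],vel=.2)
print(r.line_to([*JS,.030],vel=.03,stop_force=3));st("placed")
E
```

```text
False
down t 4.45 tcp [0.5495 0.1161 0.1212] F [-0.6025  0.3329  0.1577] T [0.064  0.0089 0.0412] w 0.0878
grip t 5.06 tcp [0.5491 0.1157 0.1202] F [-1.0383 -1.7914  2.0367] T [-0.2803  0.0264 -0.0064] w 0.0551
lift t 5.88 tcp [0.5486 0.1161 0.2185] F [-0.3235  0.0944 -4.2735] T [ 0.035  -0.0765  0.0116] w 0.0553
True
placed t 8.37 tcp [0.5036 0.336  0.0389] F [1.322  0.8095 3.1187] T [ 0.006  -0.1666  0.013 ] w 0.055
```

```bash
python3 - <<'E'
from h import *
r.set_gripper(.088);st("rel")
r.line_to([*JS,.25],vel=.3)
r.movep([*CRO,.24],Q);st();snap("wrist","w2");snap("top","t2")
E
python3 -c "
import cv2,numpy as np
a=cv2.imread('pics/w2.png');b=cv2.imread('pics/t2.png')
cv2.imwrite('pics/c2.png',np.hstack([cv2.resize(a,(400,300)),cv2.resize(b[100:280,100:340],(400,300))]))"
```

```text
rel t 9.05 tcp [0.5027 0.3355 0.0377] F [ 0.9084 -0.8813 -0.6263] T [-0.0232 -0.0044 -0.0822] w 0.0878
 t 11.58 tcp [ 0.5522 -0.117   0.2399] F [-0.16    0.9261 -0.3961] T [ 0.0483  0.0251 -0.0028] w 0.088
```

View pics/c2.png

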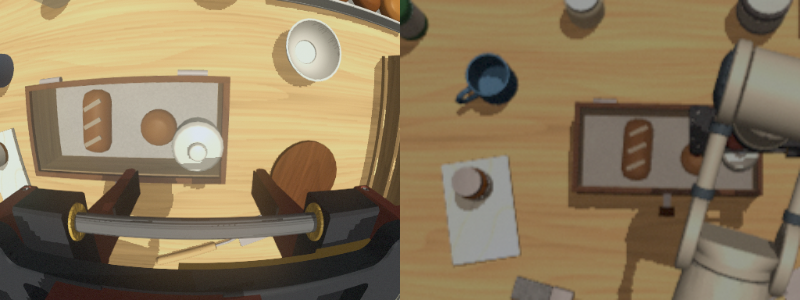

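The jar stands on the slab. The crock's knob, at (197,152) in the composite, is midway between the fingers.

```bash
python3 - <<'E'
from h import *
print(r.line_to([*CRO,.103],vel=.12,stop_force=12));st("down")
r.set_gripper(.045);o=st("grip");np.save("cro_tcp.npy",o["tcp_pos"])
r.line_to([*CRO,.21],vel=.15);st("lift")
snap("side","s3")
r.line_to([*CS,.21],vel=.3)
r.line_to([*CS,.045],vel=.2)
print(r.line_to([*CS,.013],vel=.03,stop_force=3));st("placed")
r.set_gripper(.088);st("rel")
r.line_to([*CS,.2],vel=.3)
r.movep([.4555,0,.16],Q);st();snap("wrist","w4");snap("side","s4");snap("top","t4")
E
python3 -c "
import cv2,numpy as np
a=cv2.imread('pics/w4.png');b=cv2.imread('pics/s4.png')
cv2.imwrite('pics/c4.png',np.hstack([cv2.resize(a,(400,300)),cv2.resize(b,(400,300))]))"
```

```text
False
down t 12.97 tcp [ 0.5526 -0.1182  0.1042] F [ 0.3944 -0.2424 -0.4208] T [ 0.0213  0.0295 -0.0219] w 0.0876
grip t 13.51 tcp [ 0.5521 -0.1183  0.1033] F [ 0.1985 -0.9279  1.5079] T [-0.1891  0.051   0.0081] w 0.0608
lift t 14.38 tcp [ 0.5516 -0.1178  0.2085] F [-0.7969 -0.488  -2.9249] T [-0.0217  0.0509  0.0215] w 0.061
True
placed t 17.83 tcp [0.4168 0.3215 0.0221] F [-0.2178  0.6622  4.2167] T [-0.0333  0.0735 -0.018 ] w 0.0612
rel t 18.45 tcp [0.4159 0.3209 0.0207] F [-0.3376 -0.4659  0.3136] T [ 0.0543 -0.0028 -0.0141] w 0.0876
 t 20.44 tcp [0.4555 0.0008 0.1597] F [-0.053   0.8793  0.3387] T [ 0.0075  0.0388 -0.0019] w 0.088
```

View pics/c4.png

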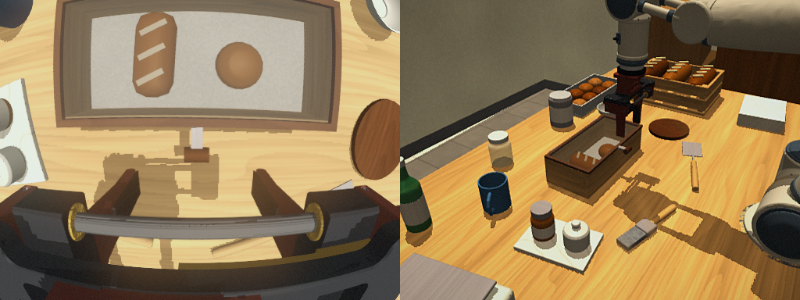

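The jar and crock both stand on the slab. The grip bar, at (197,155) in the left half, is centred between the fingers. I'll pinch it and start the swing while watching forces.

```bash
python3 - <<'E'
from h import *
print(r.line_to([.4555,0,.075],vel=.12,stop_force=10));st("down")
r.set_gripper(.015);o=st("grip")
for th in(.1,.2,.35):
    x,z=gp(th);r.line_to([x,0,z-.014],vel=.08);st(th)
snap("side","s5")
E
python3 -c "
import cv2
cv2.imwrite('pics/c5.png',cv2.imread('pics/s5.png'))"
```

```text
False
down t 21.45 tcp [0.456  0.     0.0758] F [ 0.2603 -1.2659  0.0207] T [0.0759 0.0386 0.0043] w 0.0877
grip t 22.43 tcp [ 0.4555 -0.0001  0.075 ] F [ 0.0813 -0.2069  0.0344] T [-0.0602 -0.0204 -0.1254] w 0.0259
0.1 t 22.8 tcp [ 0.4566 -0.0001  0.0935] F [ 1.9508 -0.287  -2.2724] T [-0.1185 -0.2191 -0.1462] w 0.0255
0.2 t 23.18 tcp [ 0.4595 -0.0001  0.1113] F [ 1.3894 -1.236  -0.9942] T [-0.2601 -0.1742 -0.1317] w 0.0256
0.35 t 23.67 tcp [ 0.4675 -0.0002  0.1375] F [ 0.5311 -3.4363 -1.532 ] T [-0.5249 -0.0991 -0.1313] w 0.026
```

View pics/c5.png

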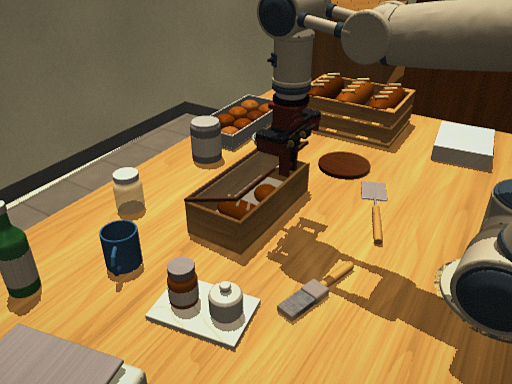

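The lid is rising with small forces. The growing -y force fits the case's slight yaw of about -0.01 rad, so I'll include that and continue.

```bash
cat >> h.py <<'E'
def gpos(th,dz=-.014):
    x,z=gp(th);return [x,-.0003-.014*(x-.4555),z+dz]
E
python3 - <<'E'
from h import *
for th in np.r_[np.arange(.5,1.7,.15),1.7,1.76]:
    r.line_to(gpos(th),vel=.08);o=st(round(th,2))
    if np.linalg.norm(o["wrist_force"])>20:break
snap("side","s6")
E
```

```text
0.5 t 24.21 tcp [ 0.4793 -0.0004  0.1621] F [ 0.6778 -1.0076 -2.5249] T [-0.1478 -0.18   -0.1209] w 0.0258
0.65 t 24.7 tcp [ 0.4946 -0.0006  0.1846] F [ 1.4461  0.1458 -1.9672] T [ 0.0763 -0.1848 -0.0731] w 0.0253
0.8 t 25.19 tcp [ 0.5132 -0.0009  0.2047] F [ 1.2748  1.2634 -2.8036] T [ 0.1888 -0.0887 -0.0947] w 0.0257
0.95 t 25.68 tcp [ 0.5345 -0.0012  0.2219] F [ 0.0768  1.1536 -2.0645] T [ 0.3304 -0.0216 -0.1045] w 0.0257
1.1 t 26.18 tcp [ 0.5583 -0.0015  0.2358] F [-0.5554  3.2491 -2.025 ] T [ 0.438   0.228  -0.1017] w 0.0251
1.25 t 26.67 tcp [ 0.5839 -0.0019  0.2461] F [-0.7484  3.3134 -1.1806] T [ 0.5957  0.3298 -0.1718] w 0.0256
1.4 t 27.16 tcp [ 0.6108 -0.0023  0.2525] F [-0.915   4.9604  2.305 ] T [ 0.7439  0.3924 -0.1507] w 0.0258
1.55 t 27.65 tcp [ 0.6385 -0.0027  0.2548] F [-0.928   3.8769  4.5029] T [ 0.823   0.3815 -0.111 ] w 0.0254
1.7 t 28.14 tcp [ 0.6662 -0.0031  0.2531] F [0.0087 4.5279 5.9115] T [ 0.8297  0.2409 -0.1515] w 0.0254
1.76 t 28.43 tcp [ 0.6772 -0.0032  0.2513] F [0.8805 4.3077 6.7328] T [ 0.7775  0.0996 -0.0646] w 0.0259
```

View pics/s6.png

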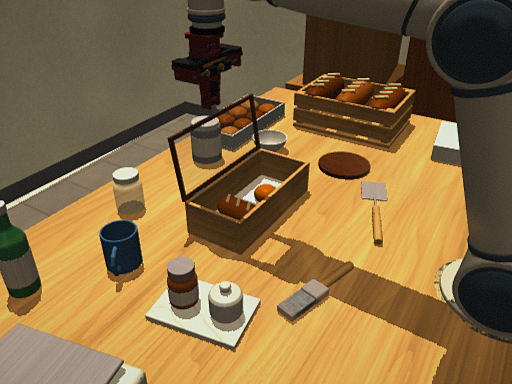

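The lid is past upright. I'll release it, back off, and look.

```bash
sed -i 's/-.0003-.014/-.0003-.007/' h.py; python3 - <<'E'
from h import *
r.set_gripper(.088);st("rel")
p=r.observe()["tcp_pos"]
r.line_to([p[0],p[1],.33],vel=.15)
r.line_to([.565,.053,.33],vel=.25)
r.line_to([.565,.053,.18],vel=.2)
st();snap("side","s7");ci,_,_=snap("wrist","w7")
import pickle;pickle.dump(ci,open("w7.pkl","wb"))
E
python3 -c "
import cv2,numpy as np
a=cv2.imread('pics/w7.png');b=cv2.imread('pics/s7.png')
cv2.imwrite('pics/c7.png',np.hstack([cv2.resize(a,(400,300)),cv2.resize(b,(400,300))]))"
```

```text
rel t 29.53 tcp [ 0.6764 -0.0034  0.25  ] F [ 0.2771 -0.5393  0.2255] T [ 0.0949 -0.0209  0.0031] w 0.0875
 t 31.77 tcp [0.5658 0.0528 0.1812] F [-0.7787  0.164  -0.0343] T [0.006  0.0644 0.0006] w 0.0878
```

View pics/c7.png

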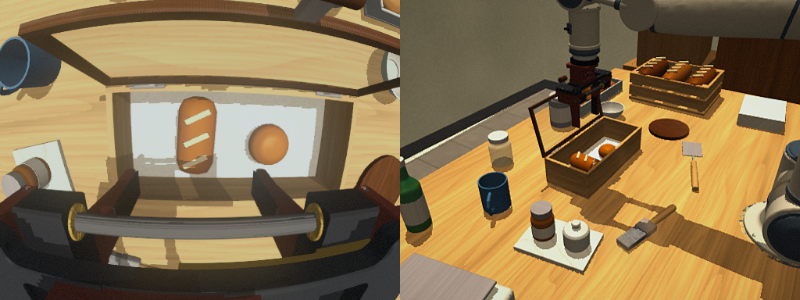

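View pics/w7.png

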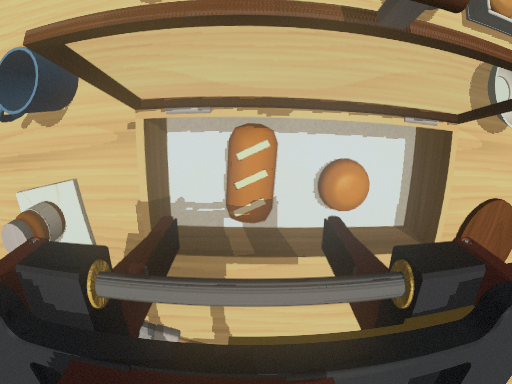

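The lid leans open on its own. The loaf runs from (254,124) to (249,222), sides at columns 227 and 277. I'll locate it from this view and check the depth and camera clearance.

```bash
python3 - <<'E'
from h import *
import pickle
ci=pickle.load(open("w7.pkl","rb"))
K=np.array(ci["intrinsics"]);R=np.array(ci["R"]);t=np.array(ci["t"]);c=-R.T@t;print("cam",c)
def ray(u,v):
    p=np.array([(u-K[0,2])/K[0,0],(v-K[1,2])/K[1,1]]);a=np.linalg.norm(p);return R.T@np.r_[p/a*np.sin(a),np.cos(a)]
d=np.load("pics/w7_d.npy")
for u,v,z in((254,124,.03),(249,222,.03),(227,172,.03),(277,172,.03),(252,172,.052),(344,185,.03)):
    q=ray(u,v); zd=d[v,u]; cz=(R@q)[2]
    print(u,v,"plane",c+q*(z-c[2])/q[2],"depth",c+q*zd/cz)
T=r.camera_info("top");S=r.camera_info("side")
# two-view: middle slash centre in top (first picture, through lid) & wrist
a=((293+.5)/5.6-.5+190,(217+.5)/5.6-.5+150)
c1=-np.array(T["R"]).T@np.array(T["t"]);d1=px2w(T,*a,d=1)-c1;d1/=np.linalg.norm(d1);d2=ray(251,180);
M=sum(np.eye(3)-np.outer(e,e) for e in(d1,d2));b=sum((np.eye(3)-np.outer(e,e))@k for e,k in((d1,c1),(d2,c)))
print("mid slash",np.linalg.solve(M,b))
E
```

```text
cam [0.6374 0.0544 0.3437]
254 124 plane [0.6217 0.0506 0.03  ] depth [0.6219 0.0507 0.0349]
249 222 plane [0.5122 0.0558 0.03  ] depth [0.5191 0.0558 0.0474]
227 172 plane [0.57   0.0796 0.03  ] depth [0.5706 0.0794 0.0328]
277 172 plane [0.5701 0.0256 0.03  ] depth [0.5655 0.0236 0.0084]
252 172 plane [0.5747 0.0527 0.052 ] depth [0.5745 0.0527 0.051 ]
344 185 plane [ 0.5558 -0.0513  0.03  ] depth [ 0.5593 -0.0468  0.0432]
mid slash [0.5677 0.0529 0.0568]
```

The loaf is centred at about (0.567, 0.053) with yaw about -0.045. With the tool as it is, the camera would pass close to the leaning lid. I'll turn the tool half round so the camera faces away, then pick the loaf.

```bash
cat >> h.py <<'E'
QF=(Ro.from_euler("z",-.045)*Ro.from_quat([0,1.,0,0])).as_quat()
LO=np.array([.567,.053]);BO=np.array([.4535,-.3345])
E
python3 - <<'E'
from h import *
print(r.inverse_kinematics([*LO,.018],QF),r.inverse_kinematics([*BO,.025],QF))
r.movep([*LO,.20],QF);st()
print(r.line_to([*LO,.10],vel=.2))
print(r.line_to([*LO,.018],vel=.08,stop_force=8));st("down")
r.set_gripper(.03);st("grip")
r.line_to([*LO,.06],vel=.1);st("lift")
r.line_to([*LO,.2],vel=.2);snap("side","s8");ci,_,_=snap("wrist","w8")
import pickle;pickle.dump(ci,open("w8.pkl","wb"))
E
python3 -c "
import cv2,numpy as np
a=cv2.imread('pics/w8.png');b=cv2.imread('pics/s8.png')
cv2.imwrite('pics/c8.png',np.hstack([cv2.resize(a,(400,300)),cv2.resize(b,(400,300))]))"
```

```text
[ 0.0335  0.0675  1.6206 -0.      1.4535 -1.4923] [-0.6959  0.0464  1.6297 -0.      1.4655 -2.2217]
 t 34.48 tcp [0.567 0.053 0.2  ] F [-0.7073  0.5231 -0.0772] T [ 0.0691 -0.1696 -0.0012] w 0.0878
False
False
down t 36.31 tcp [0.5675 0.053  0.0188] F [-0.1238  0.1012  0.3689] T [ 0.1051 -0.1373  0.0109] w 0.0881
grip t 36.96 tcp [0.567  0.0529 0.0181] F [-0.7882 -0.4448 -0.0037] T [ 0.0067 -0.13    0.026 ] w 0.052
lift t 37.52 tcp [0.567 0.053 0.06 ] F [-0.4612 -0.4309 -3.0799] T [ 0.0687 -0.0943 -0.0213] w 0.0519
```

View pics/c8.png

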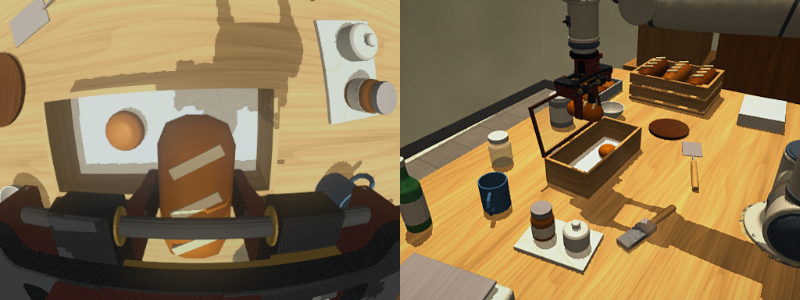

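The loaf is held level, and the roll is still in the case. Next I'll carry the loaf to the board.

```bash
python3 - <<'E'
from h import *
r.line_to([*LO,.23],vel=.2)
r.line_to([*BO,.20],vel=.3)
r.line_to([*BO,.045],vel=.2)
print(r.line_to([*BO,.015],vel=.03,stop_force=2.5));o=st("touch")
r.set_gripper(.088);st("rel")
r.line_to([*BO,.2],vel=.25)
r.movep([.677,-.002,.36],Q)
st();snap("side","s9");snap("top","t9")
E
python3 -c "
import cv2,numpy as np
a=cv2.imread('pics/t9.png');b=cv2.imread('pics/s9.png')
cv2.imwrite('pics/c9.png',np.hstack([cv2.resize(a[175:285,320:430],(440,440),interpolation=cv2.INTER_CUBIC),cv2.resize(b[:,120:],(330,440))]))"
```

```text
True
touch t 41.93 tcp [ 0.4533 -0.3344  0.0219] F [ 0.1601 -0.074   3.6407] T [-0.0074 -0.2039 -0.0721] w 0.0521
rel t 42.66 tcp [ 0.4527 -0.3338  0.021 ] F [-0.4119  0.2839 -0.1481] T [ 0.0989 -0.1026  0.0408] w 0.088
 t 46.65 tcp [ 0.677  -0.0023  0.3599] F [-0.5488  0.5792  0.8461] T [0.0018 0.0278 0.0046] w 0.0874
```

View pics/c9.png

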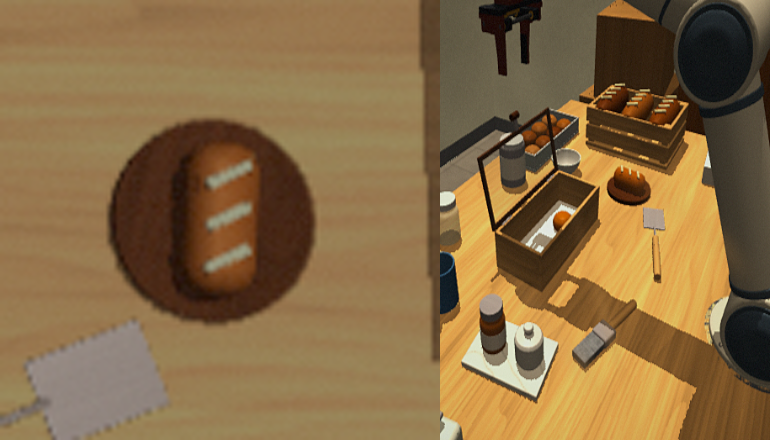

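The loaf lies slashes up in the middle of the board. Board centre is (212,221) in the crop and the loaf's outline is within a few pixels, which parallax explains. Next I'll check where the open lid's grip actually is.

```bash
python3 - <<'E'
from h import *
S=r.camera_info("side");T=r.camera_info("top")
for th in(1.7,1.75,1.8,1.85):
    x,z=gp(th);print(th,x,z,w2px(S,[x,-.002,z]),w2px(T,[x,-.002,z]))
b=px2w(T,320+212.5/4-.5,175+221.5/4-.5,z=.012);l=px2w(T,320+217.5/4-.5,175+218.5/4-.5,z=.034);print(b,l)
a=cv2.imread("pics/s9.png");cv2.imwrite("pics/c10.png",cv2.resize(a[80:180,160:260],None,fx=5.5,fy=5.5,interpolation=cv2.INTER_CUBIC))
E
```

```text
1.7 0.66556495715659 0.2659120591252981 [214.6959 100.6313] [261.6327 137.8164]
1.75 0.6745723425640506 0.2643082925003128 [211.5823 100.5575] [261.6525 134.4132]
1.8 0.683488316161609 0.26225634852603025 [208.5392 100.6746] [261.6701 131.1082]
1.85 0.6922905926586203 0.25976135599375444 [205.5747 100.9795] [261.6856 127.9128]
[ 0.4537 -0.3327  0.012 ] [ 0.4548 -0.3309  0.034 ]
```

View pics/c10.png

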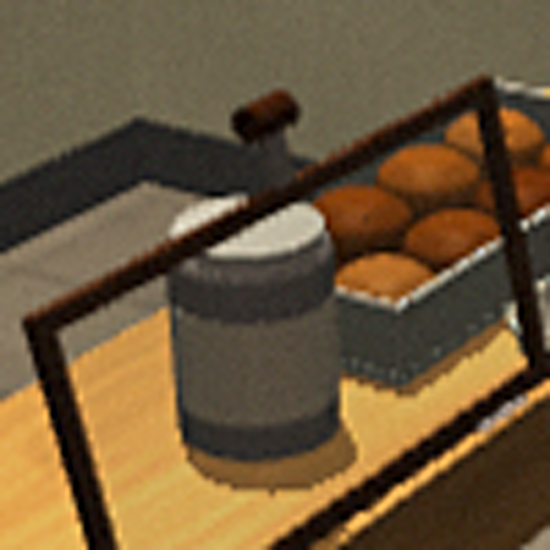

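The grip bar sits at (208.3,101.0) in the side image, which is exactly the 1.8 rad stop position. I'll pinch it and lower the lid slowly.

```bash
python3 - <<'E'
from h import *
p=gpos(1.8)
r.line_to([p[0],p[1],.30],vel=.2)
print(r.line_to(p,vel=.06,stop_force=8));st("down")
r.set_gripper(.015);st("grip")
for th in (1.7,1.55,1.4,1.25,1.1,.95,.8,.65,.5,.35,.2,.1):
    r.line_to(gpos(th),vel=.08);o=st(th)
    if np.linalg.norm(o["wrist_force"])>20:break
else:
    r.line_to(gpos(.03),vel=.04)
    print(r.line_to(gpos(-.015),vel=.02,stop_force=4));st("shut")
snap("side","s11")
E
```

```text
False
down t 48.21 tcp [ 0.6836 -0.0019  0.2489] F [0.7439 0.3532 0.4877] T [ 0.0214  0.043  -0.0111] w 0.0875
grip t 49.18 tcp [ 0.6835 -0.0033  0.2482] F [ 0.383  -5.0969 -0.9475] T [-0.8947 -0.0037 -0.1205] w 0.0255
1.7 t 49.56 tcp [ 0.6655 -0.003   0.2518] F [ 0.2553 -5.6265 -0.5767] T [-0.8305 -0.289  -0.1169] w 0.0252
1.55 t 50.05 tcp [ 0.6382 -0.0027  0.254 ] F [ 0.7855 -5.1006 -0.4061] T [-0.8301 -0.2832 -0.1942] w 0.0257
1.4 t 50.54 tcp [ 0.6108 -0.0023  0.2522] F [ 1.6201 -5.2071  0.1533] T [-0.8354 -0.2318 -0.1493] w 0.0258
1.25 t 51.03 tcp [ 0.5841 -0.0019  0.2464] F [ 0.0049 -4.5774  1.5872] T [-0.8407 -0.1352 -0.1102] w 0.0259
1.1 t 51.52 tcp [ 0.5584 -0.0015  0.2368] F [-1.1647 -4.553   2.5831] T [-0.7865  0.0033 -0.0794] w 0.0254
0.95 t 52.02 tcp [ 0.5343 -0.0012  0.2231] F [-3.4531 -5.0383  4.5483] T [-0.762   0.2643 -0.1008] w 0.0259
0.8 t 52.51 tcp [ 0.5126 -0.0009  0.2058] F [-3.5726 -4.7722  3.3632] T [-0.675   0.492  -0.1052] w 0.0258
0.65 t 53.0 tcp [ 0.4937 -0.0006  0.1852] F [-4.1145 -3.967   3.6962] T [-0.5999  0.6519 -0.089 ] w 0.0257
0.5 t 53.49 tcp [ 0.4782 -0.0004  0.162 ] F [-4.1257 -2.8253  2.1465] T [-0.5865  0.5829 -0.0862] w 0.0257
0.35 t 53.98 tcp [ 0.4667 -0.0002  0.1375] F [-5.5854 -3.1774  1.882 ] T [-0.4793  0.7331 -0.125 ] w 0.0258
0.2 t 54.48 tcp [ 0.4592 -0.0001  0.1117] F [-5.0785 -2.0773  0.6009] T [-0.3229  0.7621 -0.0879] w 0.0259
0.1 t 54.85 tcp [ 0.4564 -0.0001  0.0937] F [-4.3794 -1.9645  0.586 ] T [-0.2023  0.5938 -0.1832] w 0.026
True
shut t 55.75 tcp [ 0.4551 -0.0001  0.0727] F [-0.4636 -0.2205  4.008 ] T [ 0.0028 -0.1732 -0.1218] w 0.0255
```

View pics/s11.png

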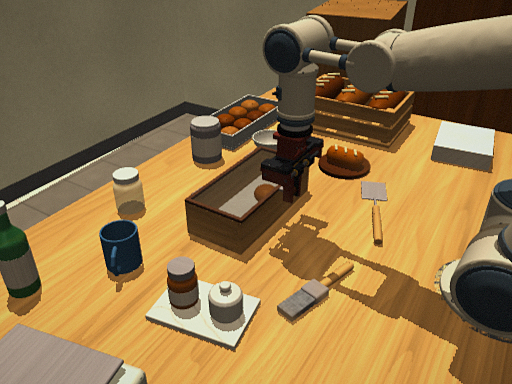

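The lid is shut: contact at 4 N, with no drop. I'll release it and bring the crock back.

```bash
python3 - <<'E'
from h import *
r.set_gripper(.088);st("rel")
r.line_to([.4555,0,.2],vel=.2)
r.movep([*CS,.2],Q)
ci,_,_=snap("wrist","w12");snap("top","t12")
print(r.line_to([*CS,.10],vel=.2),r.line_to([*CS,.0215],vel=.1,stop_force=8));st("down")
r.set_gripper(.045);st("grip")
r.line_to([*CS,.21],vel=.15)
r.line_to([*CRO,.21],vel=.3)
r.line_to([*CRO,.125],vel=.15);st()
E
```

```text
rel t 56.86 tcp [ 0.4535 -0.0002  0.0712] F [-0.6528  0.0252 -0.0626] T [ 0.0469  0.002  -0.0089] w 0.0879
False False
down t 60.57 tcp [0.4175 0.322  0.0223] F [-0.3152  0.3988  0.4722] T [0.0289 0.0005 0.0068] w 0.0879
grip t 61.1 tcp [0.4172 0.3216 0.0218] F [ 0.2175 -0.7867  1.5633] T [-0.1533  0.0595  0.0659] w 0.061
 t 64.91 tcp [ 0.5524 -0.1178  0.1261] F [ 0.442   0.3891 -1.9408] T [0.0343 0.0124 0.0042] w 0.0609
```

View pics/w12.png

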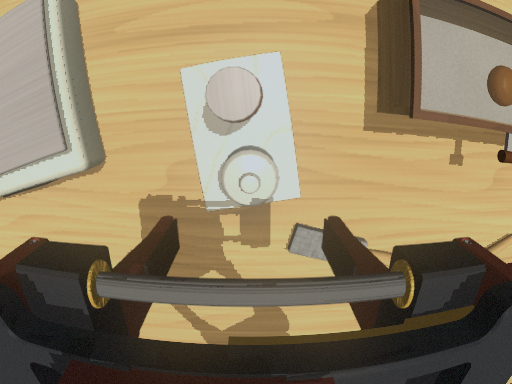

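The crock was re-grasped as before, with its knob at (249,183) under the tool. I'll set it down on the lid and then fetch the jar.

```bash
python3 - <<'E'
from h import *
print(r.line_to([*CRO,.095],vel=.025,stop_force=3));st("placed")
r.set_gripper(.088);st("rel")
r.line_to([*CRO,.25],vel=.2)
r.movep([*JS,.25],Q)
snap("top","t13");snap("wrist","w13")
print(r.line_to([*JS,.15],vel=.2),r.line_to([*JS,.038],vel=.1,stop_force=8));st("down")
r.set_gripper(.04);st("grip")
r.line_to([*JS,.22],vel=.15)
r.line_to([*JAR,.22],vel=.25)
r.line_to([*JAR,.14],vel=.15);st()
print(r.line_to([*JAR,.112],vel=.025,stop_force=3));st("placed")
r.set_gripper(.088);st("rel")
r.line_to([*JAR,.25],vel=.2)
snap("wrist","w14")
r.line_to([.40,.116,.28],vel=.2)
r.movep([.255,-.543,.28],np.array([.9759,.2181,0,0])/np.linalg.norm([.9759,.2181]))
st();snap("top","t14");snap("side","s14")
a=cv2.imread("pics/t14.png");b=cv2.imread("pics/t0.png") if 0 else cv2.imread("pics/top0.png")
f=lambda a:cv2.resize(a[150:250,190:330],None,fx=4,fy=4,interpolation=cv2.INTER_CUBIC)
cv2.imwrite("pics/c14.png",cv2.resize(np.vstack([f(b),f(a)]),(420,600)) if 0 else np.vstack([cv2.resize(f(b),(420,300)),cv2.resize(f(a),(420,300))]))
E
```

```text
True
placed t 65.76 tcp [ 0.5518 -0.118   0.1028] F [-1.4202 -0.1414  4.7569] T [0.0648 0.1426 0.034 ] w 0.0605
rel t 66.38 tcp [ 0.5509 -0.1177  0.1008] F [ 0.2705 -0.2539 -0.4627] T [-0.01   -0.0075  0.0328] w 0.0882
False False
down t 70.96 tcp [0.5043 0.3365 0.0391] F [-0.0429  0.619   0.4746] T [ 0.02   -0.0491 -0.0345] w 0.0879
grip t 71.57 tcp [0.5038 0.3361 0.0381] F [-0.4547 -0.2479  1.8069] T [-0.0228  0.0287 -0.0269] w 0.0555
 t 74.67 tcp [0.5493 0.1165 0.1409] F [ 0.0568  0.4728 -2.7194] T [0.0363 0.0688 0.0249] w 0.0551
True
placed t 75.47 tcp [0.5489 0.116  0.119 ] F [-0.4576  1.4253  3.759 ] T [ 0.0134  0.0371 -0.0007] w 0.0551
rel t 76.15 tcp [0.5479 0.1158 0.1172] F [-0.4563  0.3108  0.4557] T [ 0.022   0.0042 -0.0352] w 0.0878
 t 80.33 tcp [ 0.2558 -0.5426  0.2802] F [ 0.4981 -1.0484  1.2015] T [ 0.0131 -0.0856 -0.0023] w 0.088
```

View pics/c14.png

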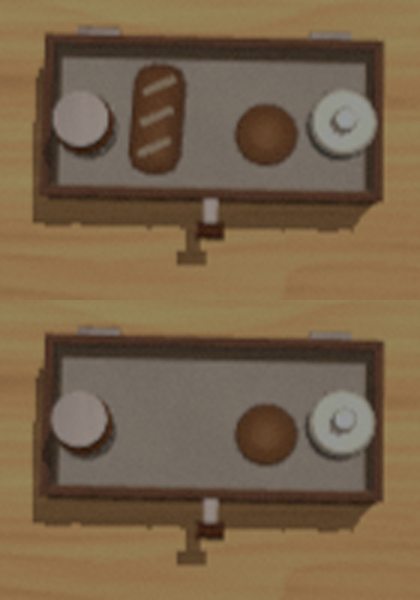

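View pics/s14.png

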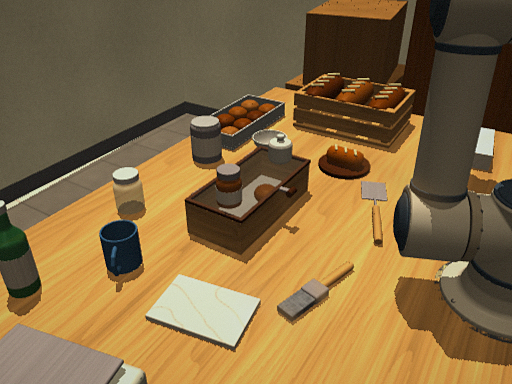

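Before and after match: jar cap at (82,119) vs (81,419-300), crock at (343,123) vs (341,424-300). I'll put numbers on the offset.

```bash
python3 - <<'E'
import cv2,numpy as np
for p,q in(("top0","t14"),("side0","s14")):
    a=cv2.imread(f"pics/{p}.png",0).astype(np.float32);b=cv2.imread(f"pics/{q}.png",0).astype(np.float32)
    boxes={"jar":(176,203,206,232),"crock":(178,206,290,320),"roll":(183,208,266,292),"grip":(212,232,250,272)} if p=="top0" else {"jar":(163,208,215,245),"crock":(132,165,266,294),"grip":(183,197,278,300)}
    for n,(y0,y1,x0,x1) in boxes.items():
        t=cv2.resize(a[y0:y1,x0:x1],None,fx=8,fy=8,interpolation=cv2.INTER_CUBIC)
        s=cv2.resize(b[y0-5:y1+5,x0-5:x1+5],None,fx=8,fy=8,interpolation=cv2.INTER_CUBIC)
        m=cv2.minMaxLoc(cv2.matchTemplate(s,t,cv2.TM_CCOEFF_NORMED));print(p,n,round(m[1],3),(m[3][0]-40)/8,(m[3][1]-40)/8)
E
```

```text
top0 jar 0.988 -0.375 0.125
top0 crock 0.987 -0.25 0.125
top0 roll 0.996 0.0 0.0
top0 grip 0.997 0.0 0.0
side0 jar 0.947 -0.25 0.125
side0 crock 0.994 0.0 0.25
side0 grip 0.995 0.0 0.0
```

Shifts are under 0.4 px, about 1 mm. The roll and grip match exactly, so I'll hand the job in.

```bash
python3 - <<'E'
from h import *
r.job_done();print("done")
E
```

```text
the job is handed in; nothing more can be done
done
```

The loaf is served and everything else is back in place. I handed the job in at about 80 s of the 141 s allowed; it reports no verdict.

I stood the jar and crock on the slab, then swung the lid to its stop, where it stayed open by itself. The loaf went onto the board right way up. I lowered the lid under grip, with first contact at about 4 N, and put the crock and then the jar back on it.

What the last checks showed:
- **Jar and crock:** both stand upright within about 0.4 px (roughly 1 mm) of where they were, compared with the first pictures from the top and side cameras.
- **Roll and lid grip:** neither shows any shift in the top view, so the lid is shut and the roll was left alone.
- **Loaf:** slashes up and about 2 mm from the board's centre. That is within the calibration error.
- **Forces:** every wrist-force reading I printed was under 10 N, against the 120 N limit.

No check failed or disagreed. The only small mismatch was a 2 mm slip of the lid grip between the fingers while closing, which had no effect.

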